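# Check the hand levers of two lino jigs before class

### The arm

A 6-joint arm with a two-finger parallel gripper is mounted at the origin on the work surface. World frame = base frame: x ahead of the robot, y to its left, z up, the work surface at z = 0. Lengths are in m, angles in rad, forces in N, time in s.
With the tool pointing down it reaches from about 0.25 to 0.775 m from the base axis. Payload 4 kg.
Tool frame: the origin (TCP) lies at the very end of the fingers, on their centre line; the grasp point (between the pads) lies 19 mm behind it; x points along the fingers, y is the direction in which the jaws open and shut, and the axes are right-handed (so a half turn about x gives the same grasp; the last joint's range is limited). The gripper opens to 94 mm and grips with 3 to 60 N. Pads are 16 mm wide; open, the fingers measure 119 mm over their backs; the gripper's body (75 mm by 177 mm) begins 78 mm behind the grasp point.
Start: joints at [-1.448, 0.087, 1.371, -0, 1.684, -0.103], TCP at [0.123, -0.536, 0.173] pointing down, gripper open.
Joint ranges: [-3.1, 3.1], [-0.76, 2.03], [0.27, 2.55], [-1.08, 4.22], [0.17, 2.65], [-2.57, 2.57]. Speed limits (rad/s): [2.79, 2.79, 3.14, 3.14, 3.14, 3.14].

### API

Orientations are given as [roll, pitch, yaw] about the fixed x, y, z axes, in that order (R = Rz(yaw) Ry(pitch) Rx(roll)).
In Python, from bench import robot gives the robot as it stands.
- The arm moves only by the tool carry_out, never from a script. Its argument "targets" is a list of rows, each a list of 5 numbers: the closure, from 0 (fully open) to 1 (shut), then the shift along the tool's x, y, z in cm, then the turn about the tool's x in degrees. In form: [[fingers, tx, ty, tz, turn], ...]. A call has 1 to 20 rows; each row shifts and turns the commanded pose from where the row before left it, along the tool's axes as they then stand; what a row does not reach is not made up. A row lasts 1/10 s, in which the tool goes at most 50 mm and 8.59 degrees, less where a joint would pass 70% of its speed; a pose out of reach is approached as far as the arm can. A call is refused whole if a number of a shift passes 5 or a number of a turn 8.59, either way. A call with a gripper value outside its range is refused whole. The fingers move at their own pace and stop on an object; the grip force is fixed at half the most. Time passes only in rows, so rows that do not move let the fingers close. It gives the time, the measured TCP pose, the force and the opening at its end, in the units of the state.
- robot.get_obs(): the state, without advancing time (a new reading comes with each control period).
- robot.snapshot(name): name is "scene" or "side" or "wrist"; returns a dict with "image" (480x640x3 uint8, red, green, blue), "camera_matrix" (3x3 intrinsics, pixels), "pose" (4x4, takes a point from camera to world coordinates). Camera axes: x right, y up, looking along -z (the intrinsics and any distortion apply to the point x, -y, -z); pixel columns grow to the right and rows downward; lengths in m; the calibration is good to about 2 mm. A picture is of the moment at which its call begins. There is no depth.
- robot.close_job(): hands the job in, once; it reports no verdict.
The state is a dict: "time": time; "joint_positions": joint angles; "qvel": joint speeds; "joint_torque": joint torques, N m; "tool_pos": TCP position; "ee_rot": TCP orientation; "wrist_force": force on the tool from outside, world axes, zero at the start; "wrist_torque": the same for the moment, N m; "width": finger opening in m.
Only numpy, scipy, OpenCV 4.12 (cv2) and the standard library are available. Lean on these libraries where they do the work, as an engineer would, in place of code of your own. Each camera call takes 0.05 s, during which the arm holds its last target. There are 200 camera calls.

### The job

Check the hand levers of the two lino-holding jigs, the long lever first and then the short one: with the outside of your fingers push the lever in towards its grip bar until it comes up against its stop, short of the bar, keep it there for a good second, and let it spring all the way back out before going on. Push firmly but do not force it, never take a lever between the fingers, and do not touch the grip bars or move anything else on the table.

Things in the scene. Friction and masses are not known exactly. Their poses are not given: they have to be found in the camera images.
- long_press (a point): place to push on the long lever: front face of its level steel blade (150 mm from hinge to ball end, 10 thick, 18 high, ball 20 across), 30 mm short of the ball end's centre, at mid-height, 110 mm above the table. Frame turns with the lever: z up, y along the blade to the hinge 120 mm away, x through the blade towards the bar (blade's middle at x = 5 mm); push towards +x.
- long_lever (a joint): swing of the long lever on its upright hinge, rad: 0 at rest, sprung out; 0.4 fully in, where a hard stop ends it, parallel to its bar with 28 mm left between. From rest to stop the push place goes 47 mm squarely towards the bar. The spring takes about 2 N at rest to 5 N at the stop there and returns the lever when let go.
- long_bar: fixed round grip bar of the long lever; origin at its middle, 110 mm above the table. 210 mm long along y, black rubber sleeve 24 mm thick, posts at y = +85 and -85. x is level, square to the bar, pointing away from the lever, so moving along +x from the lever's side presses the lever in. Lever's hinge at x = -45, y = +85 mm; its clevis is the highest part, 128 mm above the table.
- long_jig: the long lever's jig, fixed to the table; origin on the table under the bar's middle, axes as the bar's. Aluminium base plate 12 mm thick from x = -110 to +160, y = -105 to +105 mm, with a low clamp jaw (moves with the lever) and a wooden fence beyond the bar.
- short_press (a point): place to push on the short lever: front face of its level steel blade (95 mm from hinge to ball end, 10 thick, 18 high, ball 20 across), 30 mm short of the ball end's centre, at mid-height, 110 mm above the table. Frame turns with the lever: z up, y along the blade to the hinge 65 mm away, x through the blade towards the bar (blade's middle at x = 5 mm); push towards +x.
- short_lever (a joint): swing of the short lever on its upright hinge, rad: 0 at rest, sprung out; 0.55 fully in, where a hard stop ends it, parallel to its bar with 28 mm left between. From rest to stop the push place goes 34 mm squarely towards the bar. The spring takes about 2 N at rest to 5 N at the stop there and returns the lever when let go.
- short_bar: fixed round grip bar of the short lever; origin at its middle, 110 mm above the table. 210 mm long along y, black rubber sleeve 24 mm thick, posts at y = +85 and -85. x is level, square to the bar, pointing away from the lever, so moving along +x from the lever's side presses the lever in. Lever's hinge at x = -45, y = +85 mm; its clevis is the highest part, 128 mm above the table.
- short_jig: the short lever's jig, fixed to the table; origin on the table under the bar's middle, axes as the bar's. Aluminium base plate 12 mm thick from x = -110 to +160, y = -105 to +105 mm, with a low clamp jaw (moves with the lever) and a wooden fence beyond the bar.
- marker_mid (a point): bystander, to be left alone: marker pen lying on the table, about 135 mm long along x and 17 mm thick; point: on its axis
- ink_mid (a point): bystander, to be left alone: round ink jar, 66 mm across, 55 mm high; point: its centre
- water_mid (a point): bystander, to be left alone: clear water bottle, 62 mm across, 190 mm high; point: its centre
- cardstand_mid (a point): bystander, to be left alone: small wooden card stand, disc foot 48 mm across with an upright plate 50 mm wide, 48 mm high; point: on its axis half-way up
- brayer_mid (a point): bystander, to be left alone: ink roller, rubber roller 90 mm long and 32 mm thick with a wooden handle towards -x, 145 mm long; point: centre of the roller
- paint_mid (a point): bystander, to be left alone: small white paint bottle, 38 mm across, 100 mm high; point: its centre
- long_lino_mid (a point): bystander, to be left alone: flat block 78 x 120 x 12 mm lying loose on the base plate of the long lever's jig, beyond its bar; point: its centre
- short_lino_mid (a point): bystander, to be left alone: flat block 78 x 120 x 12 mm lying loose on the base plate of the short lever's jig, beyond its bar; point: its centre

How it is judged:
By the outcome, as a careful person would: the job done as asked, in the order asked, and still so for the second after the job is handed in, with the robot touching nothing.
It also fails if it takes over 58 s, if anything falls off the work surface, if the arm or the gripper's body presses on something with over 40 N, if the wrist force passes 120 N, or if a joint passes its speed limit or range.

## Working session

There is one attempt and no reset: what is moved stays moved. The work goes in short steps, Python scripts to look and compute and a tool call to move; the robot and the scene stay as the last step left them, time stands still between calls to the robot, and variables do not carry over. Pictures are saved under pics/ and viewed, about 8 in all and at most 12, crops included, and the job is handed in when it is done.

Besides the shell and the picture viewer there is one more tool, called after "Request:" in YAML: its name, and indented under it one key for each argument. carry_out: Moves the arm, as the interface text tells. Its arguments: {"type":"object","properties":{"targets":{"type":"array","items":{"type":"array","items":{"type":"number"}}}},"required":["targets"]}

```bash
mkdir -p pics
cat > h.py <<'E'
import numpy as np, cv2
from bench import robot
def snap(n,f):
    s=robot.snapshot(n); cv2.imwrite(f'pics/{f}.png',s['image'][:,:,::-1]); np.savez(f'pics/{f}.npz',K=s['camera_matrix'],P=s['pose']); return s
def ray(f,u,v):
    d=np.load(f'pics/{f}.npz'); k=np.linalg.inv(d['K'])@[u,v,1]; P=d['P']; return P[:3,3],P[:3,:3]@[k[0],-k[1],-k[2]]
def plane(f,u,v,z):
    o,d=ray(f,u,v); return o+d*(z-o[2])/d[2]
def proj(f,p):
    d=np.load(f'pics/{f}.npz'); P=d['P']; c=P[:3,:3].T@(np.array(p)-P[:3,3]); q=d['K']@[c[0],-c[1],-c[2]]; return q[:2]/q[2]
def two(f1,p1,f2,p2):
    a,d=ray(f1,*p1); b,e=ray(f2,*p2); t=np.linalg.lstsq(np.c_[d,-e],b-a,rcond=None)[0]; A=a+d*t[0];B=b+e*t[1]; return (A+B)/2,np.linalg.norm(A-B)
E
python3 - <<'E'
from h import *
for n in ('scene','side'):
    s=snap(n,n+'1'); print(n,s['pose'].round(3).tolist(),s['camera_matrix'].round(1).tolist(), [k for k in s])
o=robot.get_obs(); print(o['time'],o['tool_pos'],o['ee_rot'],o['wrist_force'],o['width'])
E
```

```text
scene [[-0.291, -0.535, 0.793, 1.683], [0.956, -0.178, 0.231, 0.311], [0.017, 0.826, 0.564, 0.862], [0.0, 0.0, 0.0, 1.0]] [[612.9, 0.0, 319.2], [0.0, 612.9, 233.6], [0.0, 0.0, 1.0]] ['image', 'camera_matrix', 'pose']
side [[-0.885, 0.299, -0.358, 0.104], [-0.466, -0.599, 0.652, 0.872], [-0.019, 0.743, 0.669, 1.008], [0.0, 0.0, 0.0, 1.0]] [[582.5, 0.0, 329.6], [0.0, 582.5, 241.5], [0.0, 0.0, 1.0]] ['image', 'camera_matrix', 'pose']
0.1 [ 0.12304765 -0.53550325  0.1715442 ] [-1.67842962  1.56885806  1.6889603 ] [-0.06163831 -0.16263763 -0.46164728] 0.09397017246059085
```

View pics/scene1.png

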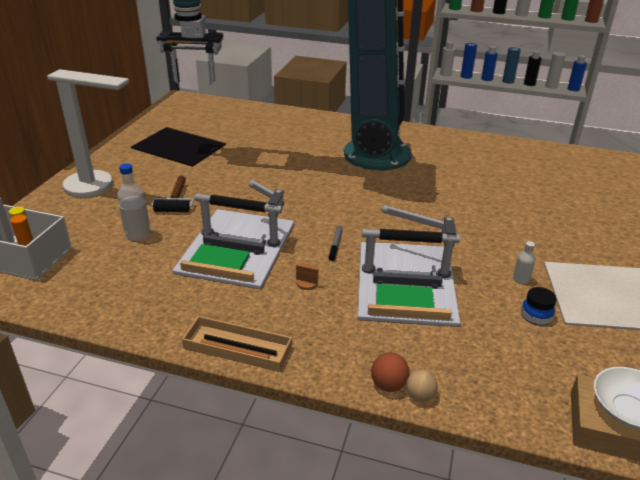

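View pics/side1.png

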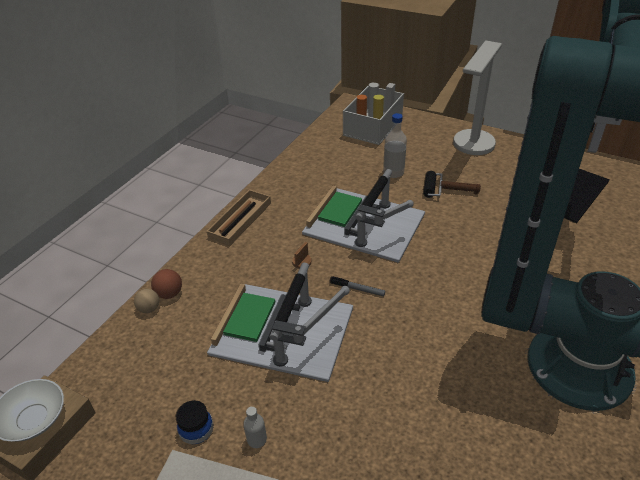

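The scene view shows the long-lever jig at about (410,260) px and the short-lever jig at about (235,235). In the side view they are at (280,330) and (365,220). Both levers are on the robot's side. Next I'll zoom in.

Run:
```python
import cv2,numpy as np
a=cv2.imread('pics/scene1.png');b=cv2.imread('pics/side1.png')
def c(i,x,y,w=133,h=100): return cv2.resize(i[y:y+h,x:x+w],(400,300),interpolation=cv2.INTER_CUBIC)
cv2.imwrite('pics/comp.png',np.vstack([np.hstack([c(a,345,200,133,133*3//4),c(a,170,170,133,99)]),np.hstack([c(b,225,260,133,99),c(b,300,155,133,99)])]))
```

```text
(no output)
```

View pics/comp.png

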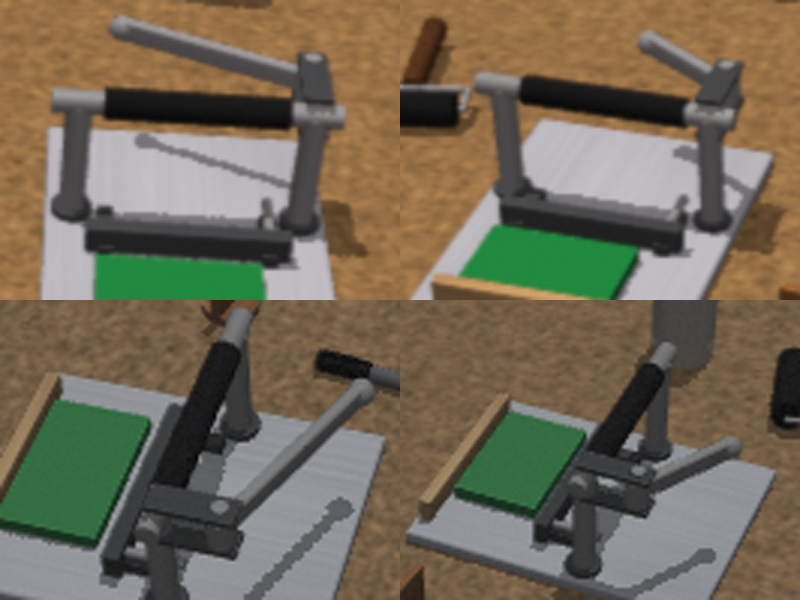

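Zoomed crops, in full-image px. Long ball end: scene (385.6,209.2), side (346,290.7). Short ball end: scene (252.5,183.9), side (410.7,202.9). The bar ends are also visible. I'll triangulate these.

Run:
```python
from h import *
D={'long':[(385.6,209.2),(346,290.7),(363.3,233),(304.8,264.3),(459,238.6),(273.9,335.9),.150,.4],
'short':[(252.5,183.9),(410.7,202.9),(195.9,197.1),(389.1,171.5),(281.4,208.9),(359.8,215.4),.095,.55]}
for n,(b,b2,l,l2,r,r2,L,q) in D.items():
    for nm,p,p2 in(('ball',b,b2),('barL',l,l2),('barR',r,r2)):
        X,e=two('scene1',p,'side1',p2); print(n,nm,X.round(4),round(e,4),plane('scene1',*p,.11)[:2].round(4),plane('side1',*p2,.11)[:2].round(4))
    # base plate corners: check 
    A=(plane('scene1',*l,.11)+plane('side1',*l2,.11))/2;B=(plane('scene1',*r,.11)+plane('side1',*r2,.11))/2
    y=(B-A)/np.linalg.norm(B-A); print('len',np.linalg.norm(B-A)); x=np.array([y[1],-y[0],0]);m=(A+B)/2
    print(n,'mid',m,'yaw of bar x deg',np.degrees(np.arctan2(x[1],x[0])))
    h=m-.045*x+.085*y; ball=h-L*(np.cos(q)*y+np.sin(q)*x); print(' hinge',h,'ball pred',ball)
    for cx,cy in((-.11,-.105),(-.11,.105)): print('  corner',[proj(f,m*[1,1,0]+cx*x+cy*y+[0,0,.012]).round(1) for f in('scene1','side1')])
print(robot.get_obs()['ee_rot'])
from scipy.spatial.transform import Rotation as R
print(R.from_euler('xyz',robot.get_obs()['ee_rot']).as_matrix().round(3))
```

```text
long ball [0.481  0.1189 0.1098] 0.0009 [0.4819 0.1194] [0.4809 0.1186]
long barL [0.5963 0.0925 0.1128] 0.0031 [0.5938 0.0932] [0.5979 0.0881]
long barR [0.5516 0.2939 0.1127] 0.0035 [0.5492 0.2953] [0.5529 0.2901]
len 0.2069862871661708
long mid [0.57345805 0.19169678 0.11      ] yaw of bar x deg 12.510548955959955
 hinge [0.51111388 0.26493068 0.11      ] ball pred [0.48401602 0.11739863 0.11      ]
  corner [array([359.9, 241.2]), array([353.4, 303.8])]
  corner [array([447.4, 246.4]), array([329.1, 379.1])]
short ball [ 0.4704 -0.2172  0.1105] 0.002 [ 0.4709 -0.2164] [ 0.4707 -0.2194]
short barL [ 0.5721 -0.3192  0.11  ] 0.0001 [ 0.5721 -0.3192] [ 0.572  -0.3191]
short barR [ 0.56   -0.1106  0.1141] 0.0058 [ 0.5573 -0.1098] [ 0.5625 -0.1194]
len 0.2049488690079822
short mid [ 0.56599125 -0.21686884  0.11      ] yaw of bar x deg 3.391638350614448
 hinge [ 0.51604141 -0.13467995  0.11      ] ball pred [ 0.47126451 -0.21846557  0.11      ]
  corner [array([215.4, 208.3]), array([426. , 209.9])]
  corner [array([293.2, 219.8]), array([400.3, 259.3])]
[-1.67842962  1.56885806  1.6889603 ]
[[-0.     0.224 -0.975]
 [ 0.002 -0.975 -0.224]
 [-1.    -0.002 -0.   ]]
```

```bash
cat >> h.py <<'E'
from scipy.spatial.transform import Rotation as R
def tool():
    o=robot.get_obs(); M=R.from_euler('xyz',o['ee_rot']).as_matrix(); p=-M[:,2]; return o,np.array(o['tool_pos']),np.arctan2(p[1],p[0])
G={'long':dict(h=np.array([.511,.265]),b=np.array([.4825,.118]),arm=.120,q=.4),'short':dict(h=np.array([.516,-.135]),b=np.array([.471,-.218]),arm=.065,q=.55)}
def pose(n,q,gap=0.,z=.09):
    g=G[n]; u=g['h']-g['b']; u/=np.linalg.norm(u); c,s=np.cos(q),np.sin(q); u=np.array([c*u[0]-s*u[1],s*u[0]+c*u[1]]); nrm=np.array([u[1],-u[0]])
    p=g['h']-g['arm']*u-(.013+gap)*nrm; return np.r_[p,z,np.arctan2(nrm[1],nrm[0])]
def shift(c,t):
    "row from pose c to pose t (x,y,z,yaw): tx,ty,tz cm, turn deg"
    d=(t-c)*100; f=c[3]; return np.array([-d[2],d[0]*np.sin(f)-d[1]*np.cos(f),-(d[0]*np.cos(f)+d[1]*np.sin(f)),-np.degrees(t[3]-c[3])]).round(2)
def cur():
    o,p,f=tool(); return np.r_[p,f]
E
python3 - <<'E'
from h import *
for n in G: print(n,[pose(n,q).round(4).tolist() for q in(0,G[n]['q'])])
print(shift(cur(),pose('long',0,.05,.173)))
E
```

```text
long [[0.4754, 0.1497, 0.09, -0.1915], [0.5231, 0.1449, 0.09, 0.2085]]
short [[0.4736, -0.1859, 0.09, -0.4968], [0.5065, -0.2006, 0.09, 0.0532]]
[ -0.15 -60.92 -45.11  23.91]
```

Request:
carry_out:
  targets:
    - [1, 0, -1.5, -1.1, 0]
    - [1, 0, -3.5, -2.6, 0]
    - [1, 0, -3.5, -2.6, 0]
    - [1, 0, -3.5, -2.6, 0]
    - [1, 0, -3.5, -2.6, 0]
    - [1, 0, -3.5, -2.6, 0]
    - [1, 0, -3.5, -2.6, 0]
    - [1, 0, -3.5, -2.6, 0]
    - [1, 0, -3.5, -2.6, 0]
    - [1, 0, -3.5, -2.6, 0]
    - [1, 0, -3.5, -2.6, 0]
    - [1, 0, -3.5, -2.6, 0]
    - [1, 0, -3.5, -2.6, 0]
    - [1, 0, -3.5, -2.6, 0]
    - [1, 0, -3.5, -2.6, 0]
    - [1, 0, -3.5, -2.6, 0]
    - [1, 0, -3.5, -2.6, 0]
    - [1, 0, -3.0, -2.4, 0]

```text
time: 1.9
tool_pos: [0.4272, 0.1568, 0.172]
ee_rot: [0.074, 1.57, -2.841]
wrist_force: [0.2, -0.7, 0.1]
width: 0.0005
```

Request:
carry_out:
  targets:
    - [1, 0, 0, 0, 6]
    - [1, 0, 0, 0, 6]
    - [1, 0, 0, 0, 6]
    - [1, 0, 0, 0, 6]
    - [1, 0, 0, 0, 0]

```text
time: 2.4
tool_pos: [0.4269, 0.1546, 0.172]
ee_rot: [0.483, 1.57, -2.852]
wrist_force: [0.5, -0.4, -0.1]
width: 0.0002
```

Run:
```python
from h import *
c=cur(); o=robot.get_obs(); print(o['time'],c,o['width'],o['wrist_force']); print(shift(c,pose('long',0,.025,.09)))
```

```text
2.4 [ 0.42686899  0.15457235  0.17196255 -0.19263357] 0.0002072149347415487 [ 0.47904816 -0.4210838  -0.12389078]
[ 8.2  -0.44 -2.36 -0.06]
```

Request:
carry_out:
  targets:
    - [1, 2, -0.1, 0, 0]
    - [1, 2.2, -0.1, 0, 0]
    - [1, 2, -0.1, 0, 0]
    - [1, 2, -0.1, 0, 0]
    - [1, 0, 0, -0.8, 0]
    - [1, 0, 0, -0.8, 0]
    - [1, 0, 0, 0, 0]
    - [1, 0, 0, 0, 0]

```text
time: 3.2
tool_pos: [0.4449, 0.1554, 0.0919]
ee_rot: [-2.762, 1.569, 0.186]
wrist_force: [-0.6, -1.0, -0.4]
width: 0.0004
```

Run:
```python
from h import *
c=cur(); o=robot.get_obs(); print(o['time'],c,o['wrist_force']); print(shift(c,pose('long',0,0,.09)))
a=snap('side','side2')['image'];b=snap('wrist','wrist2')['image']
u,v=proj('side2',pose('long',0)[:3]).astype(int); z=a[v-100:v+80,u-120:u+120]
cv2.imwrite('pics/c2.png',np.hstack([cv2.resize(z,(400,300),interpolation=2),cv2.resize(b,(400,300))])[:,:,::-1])
```

```text
3.2 [ 0.44494188  0.15541616  0.09187983 -0.19315531] [-0.55463714 -1.00839301 -0.37674573]
[ 0.19 -0.02 -3.1  -0.09]
```

View pics/c2.png

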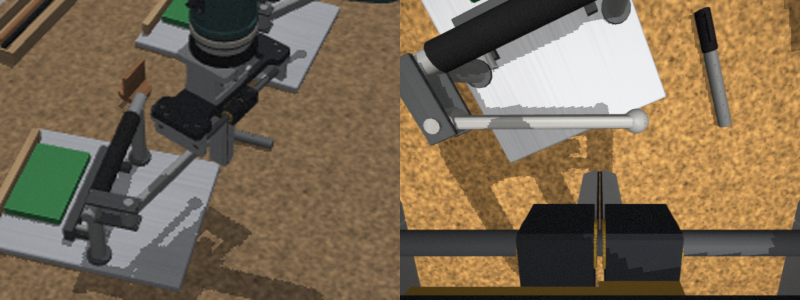

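The closed fingers are square to the long blade at image column 600. The ball is at (637,120) and the hinge at (432,126), so the fingers are about 30 mm short of the ball, as wanted. Next I'll work out the arc rows.

```bash
cat > arc.py <<'E'
from h import *
import sys
n=sys.argv[1]; N=int(sys.argv[2]); qs=np.linspace(0,G[n]['q'],N+1)
c=pose(n,0)
for q in qs[1:]: t=pose(n,q); print(shift(c,t)); c=t
E
python3 arc.py long 12
```

```text
[-0.    0.04 -0.4  -1.91]
[-0.    0.04 -0.4  -1.91]
[-0.    0.04 -0.4  -1.91]
[-0.    0.04 -0.4  -1.91]
[-0.    0.04 -0.4  -1.91]
[-0.    0.04 -0.4  -1.91]
[-0.    0.04 -0.4  -1.91]
[-0.    0.04 -0.4  -1.91]
[-0.    0.04 -0.4  -1.91]
[-0.    0.04 -0.4  -1.91]
[-0.    0.04 -0.4  -1.91]
[-0.    0.04 -0.4  -1.91]
```

Request:
carry_out:
  targets:
    - [1, 0.1, 0, -0.8, 0]
    - [1, 0.1, 0, -0.8, 0]
    - [1, 0, 0, -0.8, 0]
    - [1, 0, 0, -0.4, 0]
    - [1, 0, 0, -0.3, 0]
    - [1, 0, 0, 0, 0]

```text
time: 3.9
tool_pos: [0.4744, 0.1493, 0.0884]
ee_rot: [0.594, 1.57, -2.741]
wrist_force: [-0.0, 0.1, -0.1]
width: 0.0005
```

Request:
carry_out:
  targets:
    - [1, 0, 0.04, -0.4, -1.9]
    - [1, 0, 0.04, -0.4, -1.9]
    - [1, 0, 0.04, -0.4, -1.9]
    - [1, 0, 0.04, -0.4, -1.9]
    - [1, 0, 0, 0, 0]

```text
time: 4.4
tool_pos: [0.4898, 0.1456, 0.0885]
ee_rot: [1.523, 1.571, -1.679]
wrist_force: [-0.5, 0.1, 0.8]
width: 0.0005
```

Request:
carry_out:
  targets:
    - [1, 0, 0.04, -0.4, -1.9]
    - [1, 0, 0.04, -0.4, -1.9]
    - [1, 0, 0.04, -0.4, -1.9]
    - [1, 0, 0.04, -0.4, -1.9]
    - [1, 0, 0.04, -0.4, -1.9]
    - [1, 0, 0.04, -0.4, -1.9]
    - [1, 0, 0, 0, 0]

```text
time: 5.1
tool_pos: [0.5137, 0.1438, 0.0885]
ee_rot: [0.352, 1.571, -2.652]
wrist_force: [-0.4, -0.6, -0.5]
width: 0.0004
```

Run:
```python
from h import *
c=cur(); o=robot.get_obs(); print(o['time'],c,o['wrist_force'],o['wrist_torque']); print(shift(c,pose('long',.4,0,.09)))
a=snap('side','side3')['image'];b=snap('wrist','wrist3')['image']
u,v=proj('side3',pose('long',0)[:3]).astype(int); z=a[v-100:v+80,u-120:u+120]
cv2.imwrite('pics/c3.png',np.hstack([cv2.resize(z,(400,300),interpolation=2),cv2.resize(b,(400,300))])[:,:,::-1])
```

```text
5.1 [0.51373276 0.14381075 0.08852525 0.13786593] [-0.40560558 -0.60059056 -0.49745455] [0.00315431 0.00541888 0.03350711]
[-0.15  0.02 -0.94 -4.05]
```

View pics/c3.png

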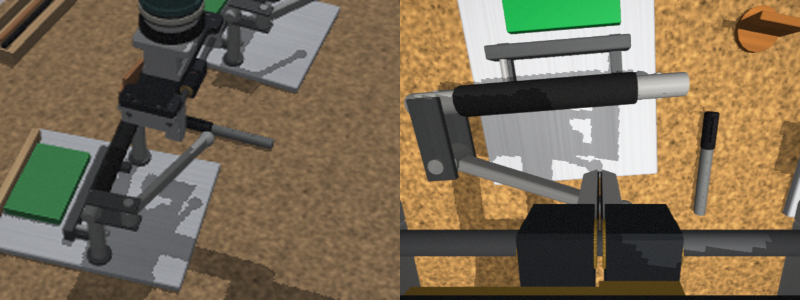

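The long lever still looks at rest, the fingers cover it, and there is no force. I'll check heights by projecting known points into these images before moving again.

Run:
```python
from h import *
g=G['long']
def blade(q,s):
    p=pose('long',q,-.013)[:2]; u=g['h']-p; u/=np.linalg.norm(u); return np.r_[g['h']-s*u,.11]
c2=np.array([.4449,.1554,.0919]); c3=cur()[:3]
u,v=proj('side3',pose('long',0)[:3]).astype(int)
f=lambda p:((p-[u-120,v-100])*[400/240,300/180]).round()
print('tcp2 in c2',f(proj('side2',c2)),400+proj('wrist2',c2)[0]/1.6,proj('wrist2',c2)[1]/1.6)
print('tcp3 in c3',f(proj('side3',c3)),400+proj('wrist3',c3)[0]/1.6,proj('wrist3',c3)[1]/1.6)
for q in(0,.2,.33):
  for s in(.06,.1,.15):
    p=blade(q,s); print(q,s,p.round(3),'side',f(proj('side3',p)),'wrist3',(proj('wrist3',p)/1.6+[400,0]).round(),'wrist2',(proj('wrist2',p)/1.6+[400,0]).round())
b=snap('wrist','wrist4')['image'];a=snap('scene','scene4')['image']
u,v=proj('scene4',pose('long',0)[:3]).astype(int)
cv2.imwrite('pics/c4.png',np.hstack([cv2.resize(a[v-90:v+60,u-60:u+90],(400,400),interpolation=2),cv2.resize(b[180:420,200:440],(400,400),interpolation=2)])[:,:,::-1])
```

```text
tcp2 in c2 [221. 179.] 599.0250941450201 167.72363390901722
tcp3 in c3 [177. 156.] 598.8177337427647 167.8895441164953
0 0.06 [0.5   0.206 0.11 ] side [162. 182.] wrist3 [523. 182.] wrist2 [524. 123.]
0 0.1 [0.492 0.167 0.11 ] side [183. 162.] wrist3 [568. 196.] wrist2 [574. 123.]
0 0.15 [0.482 0.118 0.11 ] side [208. 139.] wrist3 [624. 213.] wrist2 [636. 123.]
0.2 0.06 [0.512 0.205 0.11 ] side [154. 178.] wrist3 [525. 169.] wrist2 [521. 108.]
0.2 0.1 [0.512 0.165 0.11 ] side [169. 156.] wrist3 [573. 175.] wrist2 [570.  98.]
0.2 0.15 [0.512 0.115 0.11 ] side [188. 130.] wrist3 [633. 182.] wrist2 [634.  84.]
0.33 0.06 [0.519 0.206 0.11 ] side [148. 176.] wrist3 [525. 160.] wrist2 [517.  98.]
0.33 0.1 [0.525 0.166 0.11 ] side [160. 153.] wrist3 [574. 160.] wrist2 [565.  81.]
0.33 0.15 [0.532 0.116 0.11 ] side [174. 125.] wrist3 [635. 160.] wrist2 [628.  58.]
```

View pics/c4.png

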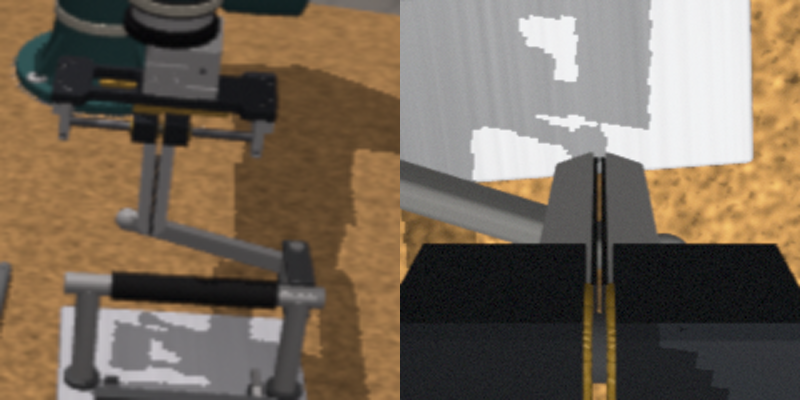

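The fingers lie over the lever, so the real tip looks higher than the reported TCP. I'll put a number on it by triangulating the tip.

Run:
```python
from h import *
c3=cur()[:3]; print(c3)
u,v=proj('scene4',pose('long',0)[:3]).astype(int)
tip=np.array([152,234])/2.667+[u-60,v-90]; print('tip seen scene4',tip,'pred',proj('scene4',c3))
for z in(.0885,.1,.11,.12,.13): print(z,proj('scene4',[*c3[:2],z]).round(1),proj('wrist4',[*c3[:2],z]).round(1))
print('wrist tip seen approx',[200+600*.6-400*.6,180+155*.6])
print('start tip pred',proj('scene1',[.123,-.5355,.1715]))
u,v=proj('side2',pose('long',0)[:3]).astype(int)
c2=[.4449,.1554]
print('side2 tip seen',[u-120+222*.6,v-100+162*.6],[ (z,proj('side2',[*c2,z]).round(1)) for z in(.092,.11,.12)])
im=cv2.imread('pics/scene4.png'); a=cv2.resize(im[150:250,335:435],(400,400),interpolation=2)
im=cv2.imread('pics/side2.png'); b=cv2.resize(im[230:330,290:390],(400,400),interpolation=2)
for f,i,o,p in(('scene4',a,(335,150),c3),('side2',b,(290,230),[*c2,.092])):
    q=((proj(f,p)-o)*4).astype(int); cv2.drawMarker(i,tuple(int(k) for k in q),(0,0,255),0,12,1)
cv2.imwrite('pics/c5.png',np.hstack([a,b]))
```

```text
[0.51339745 0.14380025 0.08854469]
tip seen scene4 [394.99287589 214.73903262] pred [392.51815137 225.89783548]
0.0885 [392.5 225.9] [318.1 268.5]
0.1 [392.9 221.7] [318.1 275.4]
0.11 [393.3 218. ] [318.  282.1]
0.12 [393.7 214.3] [317.9 289.5]
0.13 [394.1 210.6] [317.8 297.6]
wrist tip seen approx [320.0, 273.0]
start tip pred [195.83464361  93.65465586]
side2 tip seen [np.float64(354.2), np.float64(304.2)] [(0.092, array([353.6, 314.1])), (0.11, array([353.7, 308.3])), (0.12, array([353.7, 305. ]))]
```

View pics/c5.png

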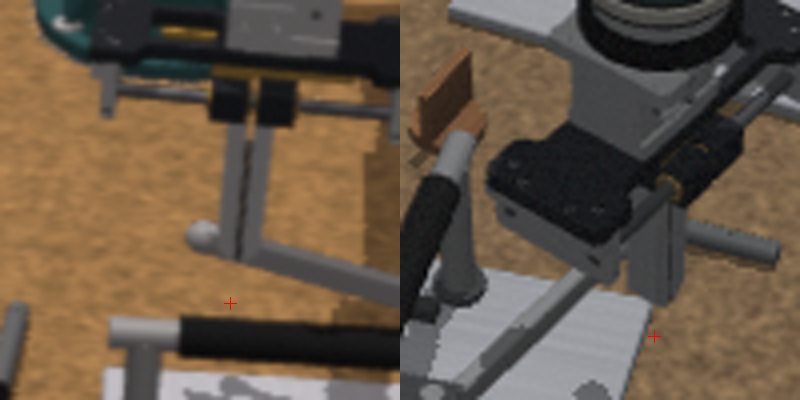

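Red crosses mark where the reported TCP projects. In both fixed views the true fingertip sits about 28 mm higher, so the fingers passed just over the blade. The reported z is biased, so I'll lift, back off, come down 28 mm lower and check.

Run:
```python
from h import *
print(shift(cur(),pose('long',0,.025,.0885)))
```

```text
[ 0.   -1.91  6.05 18.88]
```

Request:
carry_out:
  targets:
    - [1, -2, 0, 0, 0]
    - [1, -2, 0, 0, 0]
    - [1, 0, 0, 2, 0]
    - [1, 0, 0, 2, 0]
    - [1, 0, 0, 2, 0]
    - [1, 0, 0, 0.1, 6.3]
    - [1, 0, 0, 0, 6.3]
    - [1, 0, 0, 0, 6.2]
    - [1, 0, 0, 0, 0]

```text
time: 6.2
tool_pos: [0.453, 0.1353, 0.1287]
ee_rot: [-3.096, 1.571, -0.144]
wrist_force: [0.1, -1.0, -0.2]
width: 0.0005
```

Run:
```python
from h import *
o=robot.get_obs();print(o['time'],cur(),shift(cur(),pose('long',0,.025,.062)))
```

```text
6.2 [ 0.45304846  0.13531984  0.12866461 -0.1897029 ] [ 6.67 -1.84  0.58  0.1 ]
```

Request:
carry_out:
  targets:
    - [1, 0, -1.0, 0.5, 0]
    - [1, 0, -0.8, 0.3, 0]
    - [1, 2, 0, 0, 0]
    - [1, 2, 0, 0, 0]
    - [1, 1.7, 0, 0, 0]
    - [1, 1, 0, 0, 0]
    - [1, 0, 0, 0, 0]
    - [1, 0, 0, 0, 0]

```text
time: 7.0
tool_pos: [0.4491, 0.1549, 0.062]
ee_rot: [-2.767, 1.57, 0.186]
wrist_force: [-0.4, -0.4, 0.0]
width: 0.0006
```

Run:
```python
from h import *
c=cur(); o=robot.get_obs();print(o['time'],c,o['wrist_force'],shift(c,pose('long',0,0,.062)))
a=snap('scene','scene6')['image'];b=snap('side','side6')['image'];w=snap('wrist','wrist6')['image']
L=[cv2.resize(a[150:250,335:435],(400,400),interpolation=2),cv2.resize(b[230:330,290:390],(400,400),interpolation=2)]
for i,f,of in((L[0],'scene6',(335,150)),(L[1],'side6',(290,230))):
  q=((proj(f,c[:3]+[0,0,.028])-of)*4).astype(int); cv2.drawMarker(i,tuple(int(k) for k in q),(255,0,0),0,12,1)
cv2.imwrite('pics/c6.png',np.hstack(L)[:,:,::-1])
```

```text
7.0 [ 0.44914009  0.15486884  0.06204198 -0.18893357] [-0.35849352 -0.37352501  0.01291903] [ 0.    0.02 -2.68  0.15]
```

View pics/c6.png

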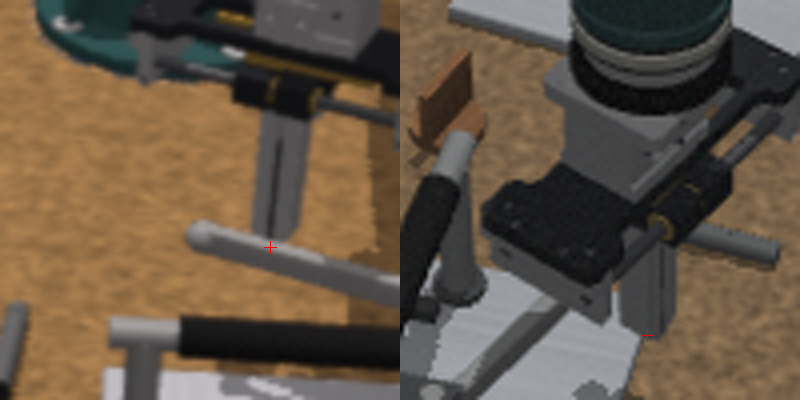

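The corrected tip (red) matches both views, and the fingers are now in front of the blade at about z 0.09 true. I'll push from here.

Request:
carry_out:
  targets:
    - [1, 0, 0, -0.7, 0]
    - [1, 0, 0, -0.7, 0]
    - [1, 0, 0, -0.7, 0]
    - [1, 0, 0, -0.4, 0]
    - [1, 0, 0, -0.2, 0]
    - [1, 0, 0.04, -0.4, -1.9]
    - [1, 0, 0.04, -0.4, -1.9]
    - [1, 0, 0.04, -0.4, -1.9]
    - [1, 0, 0.04, -0.4, -1.9]
    - [1, 0, 0.04, -0.4, -1.9]
    - [1, 0, 0.04, -0.4, -1.9]
    - [1, 0, 0, 0, 0]

```text
time: 8.35
tool_pos: [0.4981, 0.1445, 0.0614]
ee_rot: [0.006, 1.568, -3.126]
wrist_force: [-3.7, -0.4, 2.1]
width: 0.0006
```

Request:
carry_out:
  targets:
    - [1, 0, 0.04, -0.4, -1.9]
    - [1, 0, 0.04, -0.4, -1.9]
    - [1, 0, 0.04, -0.4, -1.9]
    - [1, 0, 0.04, -0.4, -1.9]
    - [1, 0, 0, 0, 0]

```text
time: 8.85
tool_pos: [0.514, 0.1438, 0.0614]
ee_rot: [0.004, 1.568, -2.997]
wrist_force: [-3.6, -0.4, 2.5]
width: 0.0006
```

Request:
carry_out:
  targets:
    - [1, 0, 0.02, -0.2, -1]
    - [1, 0, 0.02, -0.2, -1]
    - [1, 0, 0.02, -0.2, -1]
    - [1, 0, 0, 0, 0]

```text
time: 9.25
tool_pos: [0.5208, 0.1441, 0.0614]
ee_rot: [0.09, 1.57, -2.857]
wrist_force: [-5.2, -0.7, 2.1]
width: 0.0007
```

Request:
carry_out:
  targets:
    - [1, 0, 0.01, -0.1, -0.5]
    - [1, 0, 0.01, -0.1, -0.4]
    - [1, 0, 0, 0, 0]

```text
time: 9.55
tool_pos: [0.5228, 0.1443, 0.0614]
ee_rot: [0.201, 1.57, -2.731]
wrist_force: [-5.3, -0.8, 2.8]
width: 0.0004
```

Request:
carry_out:
  targets:
    - [1, 0, 0, -0.1, 0]
    - [1, 0, 0, 0, 0]

```text
time: 9.75
tool_pos: [0.523, 0.1443, 0.0614]
ee_rot: [0.092, 1.568, -2.84]
wrist_force: [-7.5, -1.1, 3.2]
width: 0.0005
```

Request:
carry_out:
  targets:
    - [1, 0, 0, -0.1, 0]
    - [1, 0, 0, 0, 0]

```text
time: 9.95
tool_pos: [0.5231, 0.1443, 0.0614]
ee_rot: [0.07, 1.566, -2.861]
wrist_force: [-8.4, -1.5, 3.8]
width: 0.0004
```

The TCP has stopped at x=0.523, the predicted stop position, while the force keeps rising. The lever is on its stop, so I'll add 1 mm and hold.

Request:
carry_out:
  targets:
    - [1, 0, 0, -0.1, 0]
    - [1, 0, 0, 0, 0]
    - [1, 0, 0, 0, 0]
    - [1, 0, 0, 0, 0]
    - [1, 0, 0, 0, 0]
    - [1, 0, 0, 0, 0]
    - [1, 0, 0, 0, 0]
    - [1, 0, 0, 0, 0]
    - [1, 0, 0, 0, 0]
    - [1, 0, 0, 0, 0]
    - [1, 0, 0, 0, 0]
    - [1, 0, 0, 0, 0]
    - [1, 0, 0, 0, 0]
    - [1, 0, 0, 0, 0]
    - [1, 0, 0, 0, 0]
    - [1, 0, 0, 0, 0]

```text
time: 11.55
tool_pos: [0.5231, 0.1444, 0.0614]
ee_rot: [0.058, 1.565, -2.874]
wrist_force: [-10.9, -2.4, 4.5]
width: 0.0006
```

Run:
```python
from h import *
c=cur(); o=robot.get_obs();print(o['time'],c,o['wrist_force'],shift(c,pose('long',.4,0,.0614)))
a=snap('scene','scene7')['image'];w=snap('wrist','wrist7')['image']
L=[cv2.resize(a[150:270,335:495],(400,300),interpolation=2),cv2.resize(w,(400,300))]
cv2.imwrite('pics/c7.png',np.hstack(L)[:,:,::-1])
```

```text
11.55 [0.52313773 0.14435169 0.06136839 0.21029251] [-10.94513115  -2.35107395   4.52952831] [-0.   -0.05 -0.01  0.1 ]
```

View pics/c7.png

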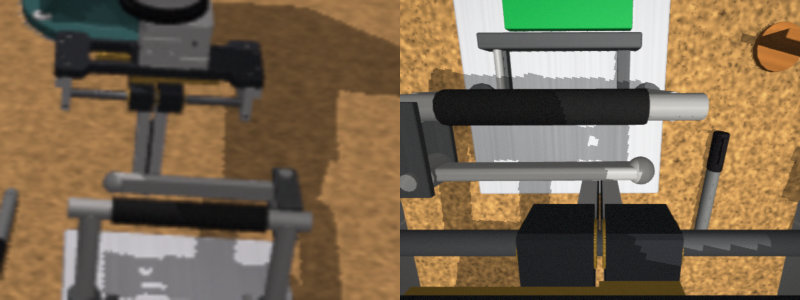

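The wrist view shows the long lever parallel to its bar, blade at row 172 and bar at row 107. It was held for more than 1.5 s. I'll release it along the arc.

Request:
carry_out:
  targets:
    - [1, 0, 0, 0.4, 0]
    - [1, 0, -0.05, 0.5, 1.9]
    - [1, 0, -0.05, 0.5, 1.9]
    - [1, 0, -0.05, 0.5, 1.9]
    - [1, 0, -0.05, 0.5, 1.9]
    - [1, 0, -0.05, 0.5, 1.9]
    - [1, 0, -0.05, 0.5, 1.9]
    - [1, 0, -0.05, 0.5, 1.9]
    - [1, 0, -0.05, 0.5, 1.9]
    - [1, 0, -0.05, 0.5, 1.9]
    - [1, 0, -0.05, 0.5, 1.9]
    - [1, 0, -0.05, 0.5, 1.9]
    - [1, 0, 0, 0.8, 1.9]
    - [1, 0, 0, 1, 0]
    - [1, 0, 0, 1.5, 0]
    - [1, 0, 0, 0, 0]

```text
time: 13.25
tool_pos: [0.4335, 0.1536, 0.0616]
ee_rot: [-2.448, 1.57, 0.508]
wrist_force: [0.4, -0.8, 0.3]
width: 0.0004
```

Run:
```python
from h import *
c=cur(); o=robot.get_obs();print(o['time'],c,o['wrist_force'])
w=snap('wrist','wrist8')['image'];a=snap('scene','scene8')['image']
A=a[150:270,335:495]; B=cv2.imread('pics/scene1.png')[150:270,335:495,::-1]
cv2.imwrite('pics/c8.png',np.hstack([cv2.resize(A,(400,300),interpolation=2),cv2.resize(B,(400,300),interpolation=2)])[:,:,::-1])
s=pose('short',0,.05,.13)
m=c.copy(); m[2]=.13; print(s,shift(m,s))
```

```text
13.25 [ 0.43353553  0.15357532  0.0615806  -0.18647634] [ 0.43326358 -0.82061625  0.30013002]
[ 0.42963567 -0.16211463  0.13       -0.4968108 ] [-0.   31.09 -5.47 17.78]
```

View pics/c8.png

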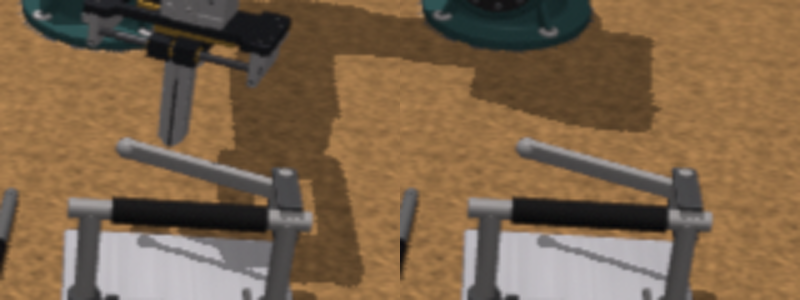

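The long lever (ball at crop (125,147)) is back exactly where it was at the start (right half, (525,147)). Moving on to the short lever.

Request:
carry_out:
  targets:
    - [1, -2.3, 0, 0, 0]
    - [1, -2.3, 0, 0, 0]
    - [1, -2.2, 0, 0, 0]
    - [1, 0, 2, 0, 0]
    - [1, 0, 3.5, -0.6, 0]
    - [1, 0, 3.5, -0.6, 0]
    - [1, 0, 3.5, -0.6, 0]
    - [1, 0, 3.5, -0.6, 0]
    - [1, 0, 3.5, -0.6, 0]
    - [1, 0, 3.5, -0.6, 0]
    - [1, 0, 3.5, -0.6, 0]
    - [1, 0, 2.5, -0.6, 0]
    - [1, 0, 2, -0.6, 0]
    - [1, 0, 0, 0, 6]
    - [1, 0, 0, 0, 6]
    - [1, 0, 0, 0, 5.8]
    - [1, 0, 0, 0, 0]

```text
time: 15.05
tool_pos: [0.4302, -0.1621, 0.1296]
ee_rot: [2.856, 1.57, -0.784]
wrist_force: [-0.4, -0.6, -0.7]
width: 0.0003
```

```bash
python3 - <<'E'
from h import *
c=cur(); o=robot.get_obs();print(o['time'],c,o['wrist_force'],shift(c,pose('short',0,.025,.062)))
w=snap('wrist','wrist9')['image']; cv2.imwrite('pics/c9.png',w[:,:,::-1])
for p in (c[:3],np.r_[G['short']['b'],.082],np.r_[G['short']['h'],.10],pose('short',0,0,.082)[:3]): print(proj('wrist9',p).round())
E
python3 arc.py short 10 | head -3
```

```text
15.05 [ 0.43021726 -0.16206125  0.12962014 -0.4986831 ] [-0.44739282 -0.61686534 -0.6514678 ] [ 6.76  0.03 -2.45 -0.11]
[319. 269.]
[364. 154.]
[212. 155.]
[319. 174.]
[-0.    0.06 -0.36 -3.15]
[-0.    0.06 -0.36 -3.15]
[-0.    0.06 -0.36 -3.15]
```

View pics/c9.png

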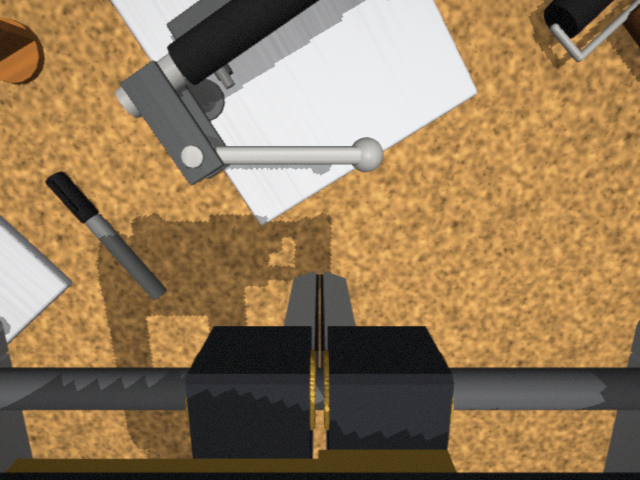

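The short lever's ball is at (368,154) and its pin at (192,156). The blade is square to the fingers (column 319) and the wanted press column is about 313, so I'll shift 2 mm towards the hinge. Next: lower, make contact, and start along the arc.

Request:
carry_out:
  targets:
    - [1, 2.3, -0.1, 0, 0]
    - [1, 2.3, -0.1, 0, 0]
    - [1, 2.2, 0, 0, 0]
    - [1, 0, 0, -1.2, 0]
    - [1, 0, 0, -1.2, 0]
    - [1, 0, 0, -1, 0]
    - [1, 0, 0, -0.6, 0]
    - [1, 0, 0, -0.5, 0]
    - [1, 0, 0, -0.3, 0]
    - [1, 0, 0.05, -0.36, -3.1]
    - [1, 0, 0.05, -0.36, -3.2]
    - [1, 0, 0.05, -0.36, -3.2]
    - [1, 0, 0.05, -0.36, -3.1]
    - [1, 0, 0, 0, 0]

```text
time: 16.5
tool_pos: [0.4846, -0.1908, 0.0617]
ee_rot: [0.631, 1.569, -2.79]
wrist_force: [-2.0, -0.9, 1.4]
width: 0.0007
```

Request:
carry_out:
  targets:
    - [1, 0, 0.06, -0.36, -3.2]
    - [1, 0, 0.06, -0.36, -3.1]
    - [1, 0, 0.06, -0.36, -3.2]
    - [1, 0, 0.06, -0.36, -3.1]
    - [1, 0, 0, 0, 0]

```text
time: 17.0
tool_pos: [0.4981, -0.1963, 0.0616]
ee_rot: [0.722, 1.568, -2.48]
wrist_force: [-4.3, -2.2, 0.6]
width: 0.0008
```

Request:
carry_out:
  targets:
    - [1, 0, 0.03, -0.18, -1.6]
    - [1, 0, 0.03, -0.18, -1.6]
    - [1, 0, 0, 0, 0]

```text
time: 17.3
tool_pos: [0.5023, -0.1967, 0.0615]
ee_rot: [0.91, 1.57, -2.235]
wrist_force: [-3.4, -3.1, 0.0]
width: 0.0001
```

Run:
```python
from h import *
c=cur(); o=robot.get_obs();print(o['time'],c,o['wrist_force'],shift(c,pose('short',.55,0,.062)))
```

```text
17.3 [ 0.50226501 -0.19666761  0.0615032  -0.00279044] [-3.42842129 -3.06116083  0.02688457] [-0.05  0.39 -0.42 -3.21]
```

Request:
carry_out:
  targets:
    - [1, 0, 0.06, -0.18, -1.6]
    - [1, 0, 0.06, -0.18, -1.6]
    - [1, 0, 0, 0, 0]

```text
time: 17.6
tool_pos: [0.5061, -0.1974, 0.0615]
ee_rot: [-0.389, 1.571, 2.806]
wrist_force: [-4.0, -2.2, 1.6]
width: 0.0005
```

Request:
carry_out:
  targets:
    - [1, 0, 0, -0.1, 0]
    - [1, 0, 0, 0, 0]

```text
time: 17.8
tool_pos: [0.5066, -0.1974, 0.0615]
ee_rot: [0.076, 1.57, -3.013]
wrist_force: [-4.8, -2.3, 0.3]
width: 0.0009
```

Request:
carry_out:
  targets:
    - [1, 0, 0, -0.1, 0]
    - [1, 0, 0, 0, 0]

```text
time: 18.0
tool_pos: [0.5066, -0.1974, 0.0615]
ee_rot: [-0.003, 1.567, -3.092]
wrist_force: [-7.8, -2.7, 2.9]
width: 0.0002
```

Request:
carry_out:
  targets:
    - [1, 0, 0, -0.1, 0]
    - [1, 0, 0, -0.05, 0]
    - [1, 0, 0, 0, 0]
    - [1, 0, 0, 0, 0]
    - [1, 0, 0, 0, 0]
    - [1, 0, 0, 0, 0]
    - [1, 0, 0, 0, 0]
    - [1, 0, 0, 0, 0]
    - [1, 0, 0, 0, 0]
    - [1, 0, 0, 0, 0]
    - [1, 0, 0, 0, 0]
    - [1, 0, 0, 0, 0]
    - [1, 0, 0, 0, 0]
    - [1, 0, 0, 0, 0]
    - [1, 0, 0, 0, 0]
    - [1, 0, 0, 0, 0]

```text
time: 19.6
tool_pos: [0.5067, -0.1974, 0.0615]
ee_rot: [-0.034, 1.565, -3.123]
wrist_force: [-11.3, -3.1, 5.0]
width: 0.0001
```

Run:
```python
from h import *
c=cur(); o=robot.get_obs();print(o['time'],c,o['wrist_force'],shift(c,pose('short',.55,0,.062)))
w=snap('wrist','wrist10')['image']; cv2.imwrite('pics/c10.png',w[:,:,::-1])
```

```text
19.6 [ 0.50666537 -0.19739084  0.0615195   0.05238328] [-11.34541824  -3.05174072   4.98065757] [-0.05  0.32  0.04 -0.05]
```

View pics/c10.png

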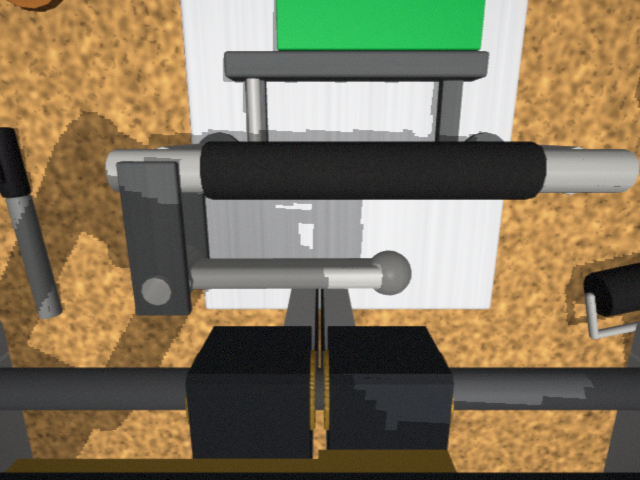

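The short lever is parallel to its bar, blade at row 273 and bar at row 170, with force up and the position stopped, so it is on its stop. It was held for about 1.5 s. I'll release along the arc and back away.

Request:
carry_out:
  targets:
    - [1, 0, 0, 0.4, 0]
    - [1, 0, -0.06, 0.45, 3.1]
    - [1, 0, -0.06, 0.45, 3.1]
    - [1, 0, -0.06, 0.45, 3.1]
    - [1, 0, -0.06, 0.45, 3.1]
    - [1, 0, -0.06, 0.45, 3.1]
    - [1, 0, -0.06, 0.45, 3.1]
    - [1, 0, -0.06, 0.45, 3.1]
    - [1, 0, -0.06, 0.45, 3.1]
    - [1, 0, -0.06, 0.45, 3.1]
    - [1, 0, 0, 0.8, 3.1]
    - [1, 0, 0, 1, 0]
    - [1, 0, 0, 1.5, 0]
    - [1, 0, 0, 1, 0]
    - [1, 0, 0, 0, 0]

```text
time: 21.15
tool_pos: [0.4284, -0.1649, 0.0617]
ee_rot: [-2.247, 1.569, 0.408]
wrist_force: [-0.4, 0.1, -0.7]
width: 0.0003
```

Request:
carry_out:
  targets:
    - [1, -2, 0, 0, 0]
    - [1, -2, 0, 0, 0]
    - [1, -2, 0, 0, 0]
    - [1, 0, 0, 0, 0]
    - [1, 0, 0, 0, 0]
    - [1, 0, 0, 0, 0]

```text
time: 21.75
tool_pos: [0.4282, -0.1654, 0.1201]
ee_rot: [-0.078, 1.569, 2.576]
wrist_force: [-0.5, -0.3, 0.6]
width: 0.0004
```

Run:
```python
from h import *
o=robot.get_obs();print(o['time'],cur(),o['wrist_force'])
a=snap('scene','scene11')['image']; b=cv2.imread('pics/scene1.png')[:,:,::-1]
d=cv2.absdiff(a,np.ascontiguousarray(b)).max(2)
A=a[150:330,110:580]; cv2.imwrite('pics/c11.png',np.vstack([cv2.resize(A,(780,299)),cv2.resize(cv2.merge([d]*3)[150:330,110:580],(780,299))])[:,:,::-1])
```

```text
21.75 [ 0.4282312  -0.16544561  0.12014972 -0.48785668] [-0.54321619 -0.30789564  0.58068346]
```

The picture limit is reached, so I'll compare lever and bystander positions numerically.

Run:
```python
from h import *
for f1,f2,pts in(('scene1','scene11',dict(longball=(386,209),longlino=(405,296),shortlino=(220,257),cards=(307,275),marker=(336,242),ink=(540,305),paint=(525,265),water=(133,210),brayer=(172,205),shortball=(252,184))),):
  a=cv2.imread(f'pics/{f1}.png');b=cv2.imread(f'pics/{f2}.png')
  for n,(u,v) in pts.items():
    r=9 if 'ball' in n else 14; T=a[v-r:v+r,u-r:u+r]; m=cv2.matchTemplate(b[v-r-12:v+r+12,u-r-12:u+r+12],T,cv2.TM_CCOEFF_NORMED); _,s,_,l=cv2.minMaxLoc(m); print(n,round(s,3),l[0]-12,l[1]-12)
```

```text
longball 0.657 0 0
longlino 1.0 0 0
shortlino 1.0 0 0
cards 1.0 0 0
marker 0.753 0 1
ink 0.999 0 0
paint 1.0 0 0
water 0.999 0 0
brayer 1.0 0 0
shortball 1.0 0 0
```

```bash
python3 -c "
from h import *
print(robot.close_job())"
```

```text
the job is handed in; nothing more can be done
None
```

I pushed both levers in to their stops with the outside of the closed fingers, the long one first and then the short one. Each was held for about 1.5 s and then let spring back out. I handed the job in at about 22 s.

- **At the stops:** each time the tool stopped moving while the force rose, to about 11 N for both. The wrist pictures showed each blade parallel to its bar with the gap still open.
- **First pass missed:** the first try at the long lever passed just over the blade with no force and did not move it. The true fingertip sits about 28 mm higher than the reported TCP, so I corrected the height from the camera views and repeated the push.
- **After release:** the wrist force was back to about zero. In the scene view the short lever's ball end, both lino blocks, card stand, ink, paint, water and roller matched their starting positions with no shift.
- **Weaker checks:** the long lever's ball end and the marker matched less well in the final comparison (0.66 and 0.75, shift 0 to 1 px), probably because of the arm's shadow. The long lever had looked fully back in an earlier picture. The last picture could not be viewed because the limit was reached, so these final checks are numeric only.

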